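Empty the tall dipper into the tray under the glass shelf

TASK

Empty the tall dipper: tip both glass balls out of it into the rectangular aluminium tray under the low glass shelf, without knocking the dipper or your hand against the shelf, its legs or the tray. Then stand the empty dipper upright on the bench, clear in front of the shelf, and let go of it.

Things in the scene. Friction and masses are not known exactly. Their poses are not given: they have to be found in the camera images.
- dipper_mid (a point): Point on the axis of the tall steel dipper, a cup 100 mm high flaring from 52 to 92 mm wide at the rim, on a foot 72 mm wide; 50 mm above its underside, z up out of the mouth. A level octagonal handle, 18 mm over its flats (top, sides, 45 degrees), runs along -x (roughly to the robot), axis 15 mm above this point, to 175 mm from the cup's axis. About 150 g. The low pan (42 mm) is a bystander.
- station: Fixed shelf and tray; origin on the bench under the tray's centre, x away from the robot. Tray 120 (x) by 180 (y), 35 mm high, walls and floor 4. Glass shelf above: underside 195 mm over the bench, 8 thick, from x = -60 (flush with the tray's front) to 110 mm, y = +-300, legs at y = +-290, open in front. Bowl and block (40 mm high) stand beside the tray at y about +-190, bystanders.
- ball_a_center (a point): Centre of a glass ball, 20 mm across, 12 g, lying in the bottom of the tall dipper at the start. The dipper's wall (3 mm thick) flares by 11 degrees, so the balls roll out once it is tipped past about 85 degrees; its handle is octagonal, so the hand may grip it leaning to one side and tip the cup by leaning over to the other.
- ball_b_center (a point): Centre of the second glass ball, the same as the first, also in the tall dipper at the start.
Things that resemble listed ones, but are neither listed nor needed, are in the scene too. What is shaped like the part that bears dipper_mid but yellow is not meant.

How it is judged (in metres and radians):
At the end, for the whole second after the job is handed in: Both glass balls lie in the rectangular tray (inside its outline, centres lower than 30 mm above the bench); the tall dipper stands on the bench, at rest, upright within 10 degrees, its axis at least 30 mm in front of the shelf's front edge (x of ball_a_center in the frame of station between -0.06 and 0.06 m and y of ball_a_center in the frame of station between -0.09 and 0.09 m and height (world z) of each of ball_a_center, ball_b_center below 0.03 m and x of ball_b_center in the frame of station between -0.06 and 0.06 m and y of ball_b_center in the frame of station between -0.09 and 0.09 m and angle between dipper_mid's own z axis and vertical below 0.17 rad and height (world z) of dipper_mid between 0.04 and 0.06 m and x of dipper_mid in the frame of station below -0.09 m and linear speed of dipper below 0.03 m/s); the robot touches nothing.
It fails at once if the dipper struck the shelf, its legs or the tray (over 6 N) (contact force between dipper and station above 6 N).
It fails at once if the robot struck the shelf, its legs or the tray (over 6 N) (contact force between any of the fingers, the arm and station above 6 N).
It also fails if it takes over 67 s, if anything falls off the work surface, if the arm or the gripper's body presses on something with over 40 N, if the wrist force passes 120 N, or if a joint passes its speed limit or range.

ROBOT

A 6-joint arm with a two-finger parallel gripper is mounted at the origin on the work surface. World frame = base frame: x ahead of the robot, y to its left, z up, the work surface at z = 0. Lengths are in mm, angles in degrees, forces in N, time in s.
With the tool pointing down it reaches from about 300 to 850 mm from the base axis. Payload 4.2 kg.
Tool frame: the origin (TCP) lies at the very end of the fingers, on their centre line; the grasp point (between the pads) lies 19 mm behind it; z points along the fingers, y is the line along which they close (so a half turn about z gives the same grasp; the last joint's range is limited). The gripper opens to 91 mm and grips with 3 to 60 N. Pads are 32 mm wide; open, the fingers measure 118 mm over their backs; the gripper's body (76 mm by 178 mm) begins 60 mm behind the grasp point.
Start: joints at [67.953, 18.312, 89.639, -0, 72.044, -1.146], TCP at [205.142, 537.178, 213.976] pointing down, gripper open.
Joint ranges: [-177.97, 177.97], [-48.28, 115.42], [12.27, 149.76], [-77.06, 257.06], [2.81, 150.46], [-146.56, 146.56]. Speed limits (degrees/s): [147.25, 147.25, 180, 180, 180, 180].

INTERFACE

Orientations are given as [roll, pitch, yaw] about the fixed x, y, z axes, in that order (R = Rz(yaw) Ry(pitch) Rx(roll)).
In Python, from workcell import * gives the robot as it stands.
- The arm moves only by the tool move_arm, never from a script. Its argument "motion" is a list of rows, each a list of 3 entries, a list of its own where there are three numbers: the finger opening in mm, from 0 to 91.2, then the shift along the world's x, y, z in units of 25 mm (1.0 is 25 mm), then the turn, a rotation vector about the world's x, y, z in units of 4 degrees (1.0 is 4 degrees). In form: [[grip, [x, y, z], [ax, ay, az]], ...]. A call has 1 to 20 rows; each row shifts and turns the commanded pose from where the row before left it; what a row does not reach is not made up. A row lasts 1/12 s, in which the tool goes at most 41.7 mm and 7.16 degrees, less where a joint would pass 70% of its speed; a pose out of reach is approached as far as the arm can. A call with a number of a shift or a turn outside -1 to 1 is refused whole. A call with a gripper value outside its range is refused whole. The fingers move at their own pace and stop on an object; "grip_force" is the grip in N (left out, the last holds). Time passes only in rows, so rows that do not move let the fingers close. It gives the time, the measured TCP pose, the force, the opening and the grip force at its end, in the units of the state.
- state(): the state, without advancing time (a new reading comes with each control period).
- grab_frame(name): name is "side" or "top" or "wrist"; returns the picture (384x512x3 uint8, blue, green, red); there is no depth.
- camera_info(name): a dict with "fx", "fy", "cx", "cy" (pixels), "rvec" (rotation vector, rad) and "tvec" (3), from world to camera coordinates, as OpenCV has them. Camera axes: x right, y down, z forward; pixel columns grow to the right and rows downward; lengths in mm; the calibration is good to about 2 mm. The wrist camera is an equidistant fisheye: a pixel r from the principal point sees the ray r / f radians off the axis. A picture is of the moment at which its call begins: read the wrist's pose just before it. camera_info takes no time and is no camera call; for the wrist camera it gives the pose at the moment of the call.
- job_done(): hands the job in; it is judged then, once.
The state is a dict: "time_s": time; "qpos": joint angles; "qvel": joint speeds; "effort": joint torques, N m; "ee_pos": TCP position; "ee_rot": TCP orientation; "force": force on the tool from outside, world axes, zero at the start; "torque": the same for the moment, N m; "gripper_width": finger opening in mm; "gripper_force": force on a finger pad.
Only numpy, scipy, OpenCV 4.12 (cv2) and the standard library are available. Lean on these libraries where they do the work, as an engineer would, in place of code of your own. Each camera call takes 0.05 s, during which the arm holds its last target. There are 200 camera calls.

## Working session

There is one attempt and no reset: what is moved stays moved. The work goes in short steps, Python scripts to look and compute and a tool call to move; the robot and the scene stay as the last step left them, time stands still between calls to the robot, and variables do not carry over. Pictures are saved under pics/ and viewed, at most 13 in all, crops included, and the job is handed in when it is done.

Besides the shell and the picture viewer there is one more tool, called after "Emit:" in YAML: its name, and indented under it one key for each argument. move_arm: Moves the arm, as the interface text tells. Shifts and turns lie within -1 to 1; 1 stands for 25 mm of shift or 4 degrees of turn. Its arguments: {"type":"object","properties":{"motion":{"type":"array","items":{"type":"array"}},"grip_force":{"type":"number"}},"required":["motion"]}

```bash
mkdir -p pics; python3 - <<'E'
from workcell import *
import cv2,numpy as np
a=grab_frame("side");b=grab_frame("top")
cv2.imwrite("pics/s.png",a);cv2.imwrite("pics/t.png",b)
cv2.imwrite("pics/st.png",cv2.resize(np.vstack([a,b]),(800,1200))[:0+1200]) 
for n in("side","top","wrist"):
  print(n,camera_info(n))
print(state())
E
```

```text
side {'fx': 351.537835613281, 'fy': 351.537835613281, 'cx': 255.83580477455376, 'cy': 192.20664508920063, 'rvec': array([ 2.11012712, -0.17083006,  0.09344376]), 'tvec': array([-528.86875352,   84.78024559, 1027.40069939])}
top {'fx': 467.71622624171823, 'fy': 467.71622624171823, 'cx': 266.7512010469431, 'cy': 195.84634664412678, 'rvec': array([ 2.11263315, -2.11436382,  0.21669045]), 'tvec': array([ -48.81458922,  553.0734335 , 1286.33253857])}
wrist {'fx': 297.3186396354542, 'fy': 297.3186396354542, 'cx': 252.41597662815553, 'cy': 189.19118663132653, 'rvec': array([-2.39814073, -1.651742  , -0.22161334]), 'tvec': array([-574.90335766,  -29.6373072 ,  389.53826769])}
{'time_s': 0.1, 'qpos': array([ 6.79537607e+01,  1.83470074e+01,  8.96973581e+01, -1.05603526e-03,
        7.20440562e+01, -1.14518051e+00]), 'qvel': array([ 0.03446826, -0.12146904, -0.22685674,  0.00505453, -0.19063242,
       -0.00053373]), 'effort': array([-7.56268237e-04, -4.13336957e+01, -2.32509184e+01,  7.27550942e-02,
        4.23141033e-02, -4.64608047e-05]), 'ee_pos': array([204.96829418, 536.75992868, 213.22802999]), 'ee_rot': array([-1.79911576e+02, -7.63285419e-04,  1.59099267e+02]), 'force': array([-0.26566727,  0.27394107, -1.1723872 ]), 'torque': array([-0.00217954, -0.01061969, -0.05526816]), 'gripper_force': 0.0, 'gripper_width': 91.17743278676872}
```

View pics/s.png

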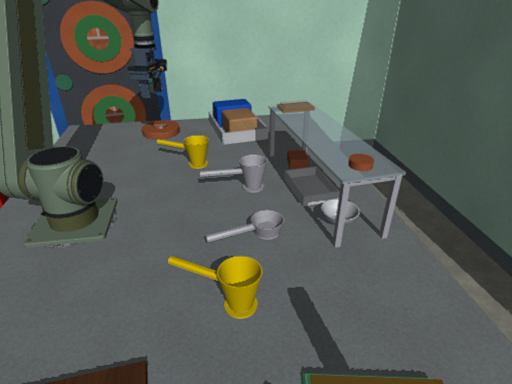

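View pics/t.png

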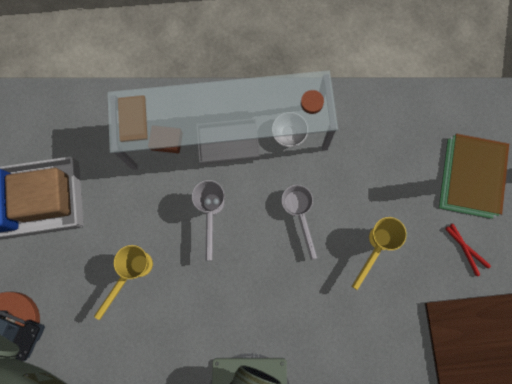

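Top: the tall steel dipper is at (209,197) with its handle end at (210,260). It could be confused with the low pan at (296,200) and the yellow dippers at (387,234) and (132,262). Side: the tall steel dipper is at (253,173), the low pan at (266,225), and the yellow ones at (240,285) and (197,152). The grey dipper with the tall cup is the one I want, and I'll check it in a close crop.

```bash
python3 - <<'E'
import cv2,numpy as np
s=cv2.imread("pics/s.png");t=cv2.imread("pics/t.png")
A=cv2.resize(s[95:245,190:410],None,fx=3.6,fy=3.6,interpolation=2)[:, :800]
B=cv2.resize(t[65:265,100:345],None,fx=3,fy=3,interpolation=2)
for im,x0,y0,f in((A,190,95,3.6),(B,100,65,3)):
  for u in range(x0,x0+250,20): cv2.putText(im,str(u),(int((u-x0)*f),8),0,.3,(0,0,255),1);cv2.line(im,(int((u-x0)*f),10),(int((u-x0)*f),16),(0,0,255))
  for v in range((y0+19)//20*20,y0+200,20): cv2.putText(im,str(v),(0,int((v-y0)*f)),0,.3,(0,0,255),1);cv2.line(im,(20,int((v-y0)*f)),(26,int((v-y0)*f)),(0,0,255))
cv2.imwrite("pics/A.png",A);cv2.imwrite("pics/B.png",B)
E
```

```text
(no output)
```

View pics/A.png

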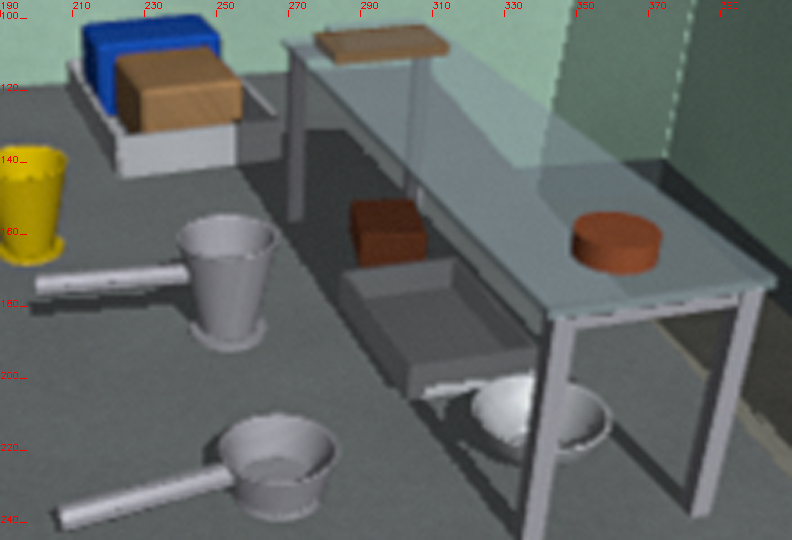

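View pics/B.png

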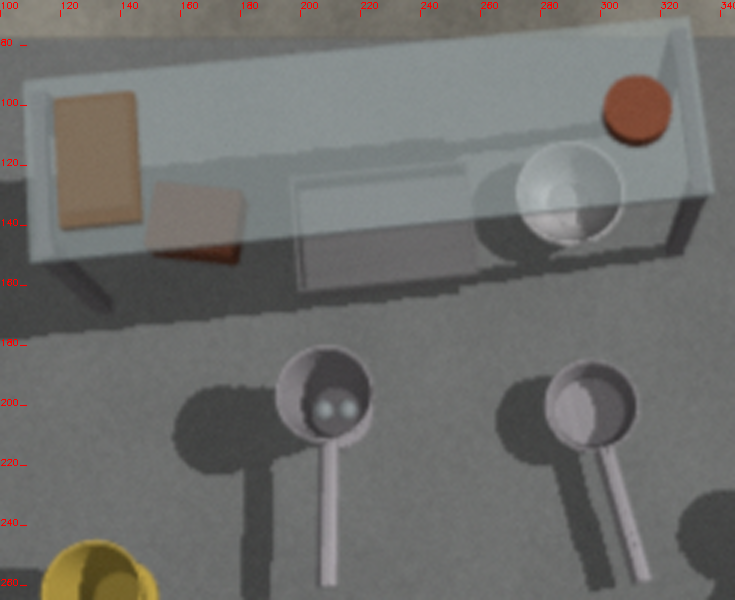

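The crop shows both glass balls at the bottom of the grey tall dipper, at top view (208,201) and (216,201), so the choice is right. It also gives the tray and shelf corners. Next I'll triangulate and fit.

```bash
cat > h.py <<'E'
import cv2,numpy as np
from workcell import *
from scipy.optimize import least_squares
def cam(n):
    c=camera_info(n);K=np.array([[c['fx'],0,c['cx']],[0,c['fy'],c['cy']],[0,0,1]])
    return K,np.array(c['rvec'],float),np.array(c['tvec'],float)
def proj(n,P):
    K,r,t=C[n];return cv2.projectPoints(np.array(P,float).reshape(-1,1,3),r,t,K,None)[0].reshape(-1,2)
C={n:cam(n) for n in('side','top')}
def tri(s,t):
    f=lambda p:np.r_[proj('side',p)[0]-s,proj('top',p)[0]-t]
    r=least_squares(f,[500,0,50]);return r.x.round(1),r.fun.round(1)
E
python3 - <<'E'
from h import *
cs=lambda u,v:(190+u/3.6,95+v/3.6); ct=lambda u,v:(100+u/3,65+v/3)
print('rim',tri(cs(228,238),ct(324,394)))
print('handle end',tri(cs(38,285),ct(328,585)))
print('handle root',tri(cs(186,272),ct(328,445)))
print('foot',cs(228,330))
S=[('side',cs(343,273),(-60,90,35)),('side',cs(408,375),(-60,-90,35)),('side',cs(533,345),(60,-90,35)),('side',cs(455,260),(60,90,35)),
('top',ct(300,291),(-60,90,0)),
('top',ct(32,262),(-60,300,203)),('top',ct(712,192),(-60,-300,203)),('top',ct(23,83),(110,300,203)),('top',ct(688,17),(110,-300,203)),
('side',cs(285,45),(-60,300,203)),('side',cs(548,312),(-60,-300,203)),('side',cs(775,275),(110,-300,203))]
def W(p,q):
    c,s=np.cos(p[2]),np.sin(p[2]);return (p[0]+c*q[0]-s*q[1],p[1]+s*q[0]+c*q[1],q[2])
f=lambda p:np.concatenate([proj(n,W(p,q))[0]-uv for n,uv,q in S])
r=least_squares(f,[700,0,0],loss='soft_l1');print('station',r.x[:2],np.degrees(r.x[2]));print(f(r.x).reshape(-1,2).round(1).tolist())
# dipper fit: x,y,yaw
D=[('side',cs(228,238),(0,0,100)),('top',ct(324,394),(0,0,100)),('side',cs(38,285),(-175,0,65)),('top',ct(328,585),(-175,0,65))]
g=lambda p:np.concatenate([proj(n,W(p,q))[0]-uv for n,uv,q in D])
r=least_squares(g,[500,0,0]);print('dipper',r.x[:2],np.degrees(r.x[2]),g(r.x).round(1))
E
```

```text
rim (array([544.8, 114.4,  95.3]), array([-0.4,  0.1,  0. , -0.4]))
handle end (array([370.9, 110.4,  64.4]), array([-0.5,  0.1, -0. , -0.4]))
handle root (array([503.6, 113.5,  64.1]), array([-1. ,  0.2,  0. , -0.9]))
foot (253.33333333333331, 186.66666666666669)
station [729.49835351  66.84617853] 5.8925178127156075
[[-1.0, -0.9], [0.2, -3.0], [1.2, 0.0], [-0.2, -1.4], [1.1, 3.0], [-0.8, -0.1], [1.0, 0.5], [-0.1, -1.1], [0.6, -0.6], [-1.5, -2.8], [-0.1, -0.9], [0.6, 0.4]]
dipper [544.97442427 112.82040701] 0.8834930368045266 [-0.3 -1.   0.4 -0.8 -0.8 -0.   0.  -0.1]
```

```bash
python3 - <<'E'
from h import *
from scipy.spatial.transform import Rotation as R
c=camera_info('wrist');Rc=R.from_rotvec(np.ravel(c['rvec'])).as_matrix();p=-Rc.T@np.ravel(c['tvec'])
s=state();Rt=R.from_euler('xyz',s['ee_rot'],degrees=True)
print('cam in tool',Rt.inv().apply(p-s['ee_pos']),'axis',Rt.inv().apply(Rc[2]))
# to grasp pre pose
a=np.radians(1.1);hx=np.array([np.cos(a),np.sin(a),0])
for yaw in(181.1,1.1):
  T=R.from_rotvec(-hx*np.pi/4)*R.from_euler('xyz',[180,0,yaw],degrees=True)
  print(yaw,'tool axes',T.as_matrix().round(2).tolist(),'rotvec deg',np.degrees((T*Rt.inv()).as_rotvec()))
  G=np.array([545,113.5,65])-135*hx
  z=T.as_matrix()[:,2];print('grasp TCP',G+19*z,'pre',G-81*z)
E
```

```text
cam in tool [  74.72365432    0.45178648 -169.66100694] axis [-2.65010888e-01  5.58252271e-04  9.64245258e-01]
181.1 tool axes [[-1.0, -0.01, 0.01], [-0.02, 0.71, -0.71], [0.0, -0.71, -0.71]] rotvec deg [-44.50436498   7.76680936  20.85744048]
grasp TCP [410.28279706  97.47579235  51.56497116] pre [408.92533289 168.17343934 122.27564928]
1.1 tool axes [[1.0, 0.01, 0.01], [0.02, -0.71, -0.71], [0.0, 0.71, -0.71]] rotvec deg [ -10.69565051  -61.27519478 -147.08784655]
grasp TCP [410.28279706  97.47579235  51.56497116] pre [408.92533289 168.17343934 122.27564928]
```

```bash
python3 - <<'E'
from h import *
from scipy.spatial.transform import Rotation as R
s=state();Rt=R.from_euler('xyz',s['ee_rot'],degrees=True)
a=np.radians(1.1);hx=np.array([np.cos(a),np.sin(a),0])
for ang in (20,45):
  T=R.from_rotvec(hx*np.radians(ang))*R.from_euler('xyz',[180,0,181.1],degrees=True)
  print('rotvec units',np.degrees((T*Rt.inv()).as_rotvec())/4)
G=np.array([545,113,65])-135*hx
z=T.as_matrix()[:,2];print('grasp TCP',G+19*z,'pre',G-81*z,s['ee_pos'])
print(tri((197,139),(132,262)))
E
```

```text
rotvec units [ 4.97755707 -0.86894848  5.44341399]
rotvec units [11.16981264 -1.94970269  5.2119311 ]
grasp TCP [409.76696067 123.84089821  51.56497116] pre [411.12442484  53.14325121 122.27564928] [204.96829418 536.75992868 213.22802999]
(array([364.1, 314. , 102.6]), array([-1.1,  0.2, -0. , -0.8]))
```

Emit:
move_arm:
  motion:
    - [60, [0.41, -0.97, 0], [0.558, -0.0975, 0.26]]
    - [60, [0.41, -0.97, 0], [0.558, -0.0975, 0.26]]
    - [60, [0.41, -0.97, 0], [0.558, -0.0975, 0.26]]
    - [60, [0.41, -0.97, 0], [0.558, -0.0975, 0.26]]
    - [60, [0.41, -0.97, 0], [0.558, -0.0975, 0.26]]
    - [60, [0.41, -0.97, 0], [0.558, -0.0975, 0.26]]
    - [60, [0.41, -0.97, 0], [0.558, -0.0975, 0.26]]
    - [60, [0.41, -0.97, 0], [0.558, -0.0975, 0.26]]
    - [60, [0.41, -0.97, 0], [0.558, -0.0975, 0.26]]
    - [60, [0.41, -0.97, 0], [0.558, -0.0975, 0.26]]
    - [60, [0.41, -0.97, 0], [0.558, -0.0975, 0.26]]
    - [60, [0.41, -0.97, 0], [0.558, -0.0975, 0.26]]
    - [60, [0.41, -0.97, 0], [0.558, -0.0975, 0.26]]
    - [60, [0.41, -0.97, 0], [0.558, -0.0975, 0.26]]
    - [60, [0.41, -0.97, 0], [0.558, -0.0975, 0.26]]
    - [60, [0.41, -0.97, 0], [0.558, -0.0975, 0.26]]
    - [60, [0.41, -0.97, 0], [0.558, -0.0975, 0.26]]
    - [60, [0.41, -0.97, 0], [0.558, -0.0975, 0.26]]
    - [60, [0.41, -0.97, 0], [0.558, -0.0975, 0.26]]
    - [60, [0.41, -0.97, 0], [0.558, -0.0975, 0.26]]

```text
time_s: 1.77
ee_pos: [410.3, 50.6, 213.8]
ee_rot: [134.8, 0.0, -179.0]
force: [0.2, -0.3, 1.1]
gripper_width: 60.4
gripper_force: 0.0
```

Emit:
move_arm:
  motion:
    - [50, [0, 0, -0.6], [0, 0, 0]]
    - [50, [0, 0, -0.6], [0, 0, 0]]
    - [50, [0, 0, -0.6], [0, 0, 0]]
    - [50, [0, 0, -0.6], [0, 0, 0]]
    - [50, [0, 0, -0.6], [0, 0, 0]]
    - [50, [0, 0, -0.6], [0, 0, 0]]
    - [50, [0, 0, 0], [0, 0, 0]]
    - [50, [0, 0, 0], [0, 0, 0]]

```text
time_s: 2.43
ee_pos: [409.8, 52.4, 123.8]
ee_rot: [134.9, -0.1, -179.0]
force: [0.5, -0.2, 0.4]
gripper_width: 50.2
gripper_force: 0.0
```

```bash
python3 - <<'E'
from h import *
s=state();print(s['ee_pos'],s['ee_rot'],s['qpos'].round(1),s['gripper_width'])
w=grab_frame('wrist');cv2.imwrite('pics/w1.png',w)
E
```

```text
[409.84304042  52.37603076 123.78206007] [ 1.34882961e+02 -1.15909887e-01 -1.78953817e+02] [ -25.5   20.2  119.6   42.2   70.5 -142.2] 50.17121533490572
```

View pics/w1.png

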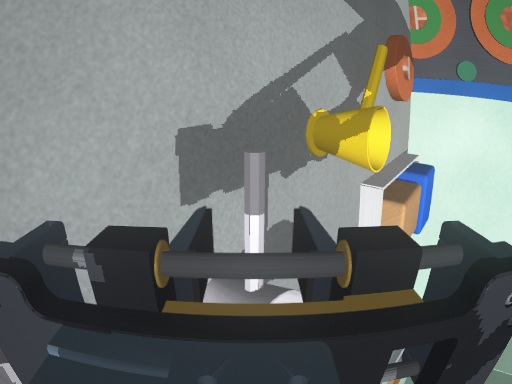

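The wrist view shows the steel handle centred between the fingers (u about 254), with its end at about (254,153). Next I advance along the tool axis and close.

Emit:
move_arm:
  motion:
    - [45, [0, 0.286, -0.289], [0, 0, 0]]
    - [45, [0, 0.286, -0.289], [0, 0, 0]]
    - [45, [0, 0.286, -0.289], [0, 0, 0]]
    - [45, [0, 0.286, -0.289], [0, 0, 0]]
    - [45, [0, 0.286, -0.289], [0, 0, 0]]
    - [45, [0, 0.286, -0.289], [0, 0, 0]]
    - [45, [0, 0.286, -0.289], [0, 0, 0]]
    - [45, [0, 0.286, -0.289], [0, 0, 0]]
    - [45, [0, 0.286, -0.289], [0, 0, 0]]
    - [45, [0, 0.286, -0.289], [0, 0, 0]]
    - [45, [0, 0, 0], [0, 0, 0]]
    - [45, [0, 0, 0], [0, 0, 0]]

```text
time_s: 3.48
ee_pos: [413.7, 125.4, 58.4]
ee_rot: [135.4, -0.6, -178.9]
force: [0.1, -0.0, 0.4]
gripper_width: 44.8
gripper_force: 0.0
```

Emit:
move_arm:
  motion:
    - [24, [0, 0, 0], [0, 0, 0]]
    - [24, [0, 0, 0], [0, 0, 0]]
    - [24, [0, 0, 0], [0, 0, 0]]
    - [20, [0, 0, 0], [0, 0, 0]]
    - [20, [0, 0, 0], [0, 0, 0]]
    - [16, [0, 0, 0], [0, 0, 0]]
    - [10, [0, 0, 0], [0, 0, 0]]
    - [10, [0, 0, 0], [0, 0, 0]]
    - [10, [0, 0, 0], [0, 0, 0]]
  grip_force: 10

```text
time_s: 4.23
ee_pos: [413.8, 124.9, 58.5]
ee_rot: [135.4, -0.6, -179.0]
force: [-0.7, -0.9, -0.5]
gripper_width: 18.3
gripper_force: 10.0
```

Emit:
move_arm:
  motion:
    - [5, [0, 0, 0], [0, 0, 0]]
    - [5, [0, 0, 0], [0, 0, 0]]
    - [5, [0, 0, 0], [0, 0, 0]]
    - [0, [0, 0, 0.1], [0, 0, 0]]
    - [0, [0, 0, 0.15], [0, 0, 0]]
    - [0, [0, 0, 0.25], [0, 0, 0]]
    - [0, [0, 0, 0.25], [0, 0, 0]]
    - [0, [0, 0, 0.25], [0, 0, 0]]
    - [0, [0, 0, 0.25], [0, 0, 0]]
    - [0, [0, 0, 0.25], [0, 0, 0]]
    - [0, [0, 0, 0.1], [0, 0, 0]]
    - [0, [0, 0, 0], [0, 0, 0]]
  grip_force: 60

```text
time_s: 5.23
ee_pos: [414.2, 124.9, 99.3]
ee_rot: [135.4, -0.5, -179.0]
force: [0.2, 0.7, -1.5]
gripper_width: 17.1
gripper_force: 60.0
```

```bash
python3 - <<'E'
from h import *
s=state();print(s['ee_pos'],s['ee_rot'],s['qpos'].round(1),s['gripper_width'],s['force'],s['torque'])
a=grab_frame('side');b=grab_frame('top');w=grab_frame('wrist')
cv2.imwrite('pics/g1.png',np.hstack([cv2.resize(a[95:255,180:360],None,fx=2.2,fy=2.2),cv2.resize(b[120:280,140:320],None,fx=2.2,fy=2.2)]))
E
```

```text
[414.15159212 124.85536213  99.28962327] [ 135.40563388   -0.52265899 -178.97600599] [ -16.3   21.1  123.4   48.6   62.9 -140.9] 17.12899433138975 [ 0.17824     0.74602192 -1.45534131] [-0.58542587  0.17093854 -0.01087115]
```

View pics/g1.png

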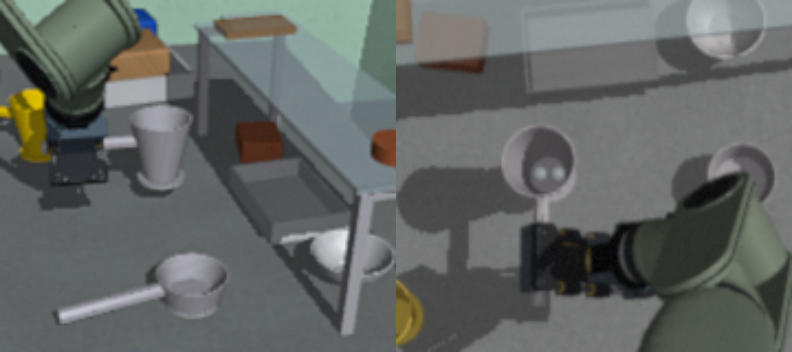

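Emit:
move_arm:
  motion:
    - [0, [0, -0.184, 0.01], [-0.4, -0.007, 0]]
    - [0, [0, -0.184, 0.01], [-0.6, -0.012, 0]]
    - [0, [0, -0.184, 0.01], [-0.75, -0.014, 0]]
    - [0, [0, -0.184, 0.01], [-0.8, -0.015, 0]]
    - [0, [0, -0.184, 0.01], [-0.8, -0.015, 0]]
    - [0, [0, -0.184, 0.01], [-0.85, -0.016, 0]]
    - [0, [0, -0.184, 0.01], [-0.85, -0.016, 0]]
    - [0, [0, -0.184, 0.01], [-0.85, -0.016, 0]]
    - [0, [0, -0.184, 0.01], [-0.85, -0.016, 0]]
    - [0, [0, -0.184, 0.01], [-0.85, -0.016, 0]]
    - [0, [0, -0.184, 0.01], [-0.85, -0.016, 0]]
    - [0, [0, -0.184, 0.01], [-0.85, -0.016, 0]]
    - [0, [0, -0.184, 0.01], [-0.85, -0.016, 0]]
    - [0, [0, -0.184, 0.01], [-0.85, -0.016, 0]]
    - [0, [0, -0.184, 0.01], [-0.85, -0.016, 0]]
    - [0, [0, -0.184, 0.01], [-0.8, -0.015, 0]]
    - [0, [0, -0.184, 0.01], [-0.75, -0.014, 0]]
    - [0, [0, -0.184, 0.01], [-0.6, -0.012, 0]]
    - [0, [0, -0.184, 0.01], [-0.4, -0.007, 0]]
    - [0, [0, -0.184, 0.01], [-0.2, -0.004, 0]]

```text
time_s: 7.05
ee_pos: [413.0, 33.3, 102.9]
ee_rot: [-166.2, -0.4, -179.4]
force: [0.0, 0.1, -2.0]
gripper_width: 17.2
gripper_force: 60.0
```

Emit:
move_arm:
  motion:
    - [0, [0, 0, 0], [0, 0, 0]]
    - [0, [0, 0, 0], [0, 0, 0]]
    - [0, [0, 0, 0], [0, 0, 0]]
    - [0, [0, 0, 0], [0, 0, 0]]

```text
time_s: 7.38
ee_pos: [413.7, 32.8, 103.6]
ee_rot: [-166.2, -0.3, -179.5]
force: [0.0, 0.0, -2.4]
gripper_width: 17.2
gripper_force: 60.0
```

```bash
python3 - <<'E'
from h import *
s=state();print(s['ee_pos'],s['ee_rot'],s['qpos'].round(1),s['gripper_width'],s['force'],s['torque'])
a=grab_frame('side');b=grab_frame('top')
cv2.imwrite('pics/g2.png',np.hstack([cv2.resize(a[95:255,180:360],None,fx=2.2,fy=2.2),cv2.resize(b[120:280,160:340],None,fx=2.2,fy=2.2)]))
E
```

```text
[413.7415621   32.76700526 103.56405617] [-166.23275128   -0.28539239 -179.51701764] [ 13.7  12.4 117.8 -16.5  54.4 -66.7] 17.21773891820945 [ 0.02114182  0.01783037 -2.40650432] [0.29676476 0.22902302 0.0345402 ]
```

View pics/g2.png

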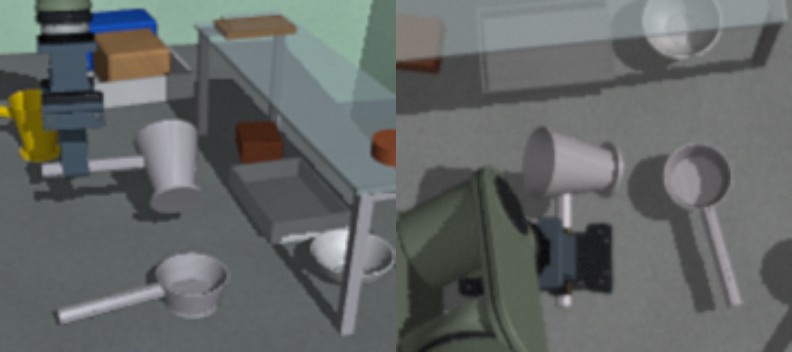

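The cup is tipped about 58 degrees with its mouth to +y and the handle level. Side: handle end at about (199.5,172) and its root at (244.5,168.6). I'll check the handle's height and line before inserting.

```bash
python3 - <<'E'
from h import *
print(tri((199.5,172.3),(237.7,258.5)),tri((244.5,168.6),(238,207)))
E
```

```text
(array([370.7,  28.5, 114.4]), array([-0.2,  0. , -0. , -0.2])) (array([508.1,  29.3, 115.3]), array([ 0.7, -0.2, -0. ,  0.6]))
```

Emit:
move_arm:
  motion:
    - [0, [0.1, 0, 0], [0, 0, 0]]
    - [0, [0.2, 0.02, 0], [0, 0, 0]]
    - [0, [0.3, 0.02, 0], [0, 0, 0]]
    - [0, [0.4, 0.02, 0], [0, 0, 0]]
    - [0, [0.4, 0.02, 0], [0, 0, 0]]
    - [0, [0.4, 0.02, 0], [0, 0, 0]]
    - [0, [0.4, 0.02, 0], [0, 0, 0]]
    - [0, [0.3, 0.02, 0], [0, 0, 0]]
    - [0, [0.2, 0.02, 0], [0, 0, 0]]
    - [0, [0.1, 0.02, 0], [0, 0, 0]]
    - [0, [0, 0, 0], [0, 0, 0]]
    - [0, [0, 0, 0], [0, 0, 0]]

```text
time_s: 8.48
ee_pos: [483.5, 37.4, 103.5]
ee_rot: [-166.2, -0.3, -179.5]
force: [-0.0, 0.4, -1.3]
gripper_width: 17.7
gripper_force: 60.0
```

Emit:
move_arm:
  motion:
    - [0, [0.1, 0, 0], [0, 0, 0]]
    - [0, [0.2, 0, 0], [0, 0, 0]]
    - [0, [0.3, 0, 0], [0, 0, 0]]
    - [0, [0.35, 0, 0], [0, 0, 0]]
    - [0, [0.35, 0, 0], [0, 0, 0]]
    - [0, [0.35, 0, 0], [0, 0, 0]]
    - [0, [0.35, 0, 0], [0, 0, 0]]
    - [0, [0.35, 0, 0], [0, 0, 0]]
    - [0, [0.35, 0, 0], [0, 0, 0]]
    - [0, [0.35, 0, 0], [0, 0, 0]]
    - [0, [0.35, 0, 0], [0, 0, 0]]
    - [0, [0.3, 0, 0], [0, 0, 0]]
    - [0, [0.2, 0, 0], [0, 0, 0]]
    - [0, [0.1, 0, 0], [0, 0, 0]]
    - [0, [0, 0, 0], [0, 0, 0]]
    - [0, [0, 0, 0], [0, 0, 0]]
    - [0, [0, 0, 0], [0, 0, 0]]

```text
time_s: 9.9
ee_pos: [583.3, 37.4, 103.5]
ee_rot: [-166.2, -0.3, -179.5]
force: [-0.9, 0.0, -2.3]
gripper_width: 17.4
gripper_force: 60.0
```

```bash
python3 - <<'E'
from h import *
s=state();print(s['ee_pos'],s['ee_rot'],s['qpos'].round(1),s['gripper_width'],s['force'],s['torque'])
a=grab_frame('side');b=grab_frame('top')
cv2.imwrite('pics/g3.png',np.hstack([cv2.resize(a[95:255,200:380],None,fx=2.2,fy=2.2),cv2.resize(b[80:240,160:340],None,fx=2.2,fy=2.2)]))
E
```

```text
[583.33788053  37.39708975 103.52392476] [-166.2035197    -0.31254486 -179.47770572] [ 10.3  25.7  96.6 -15.5  61.3 -72.4] 17.42846199415695 [-0.92659306  0.04060782 -2.31239367] [0.30562958 0.21799637 0.02561121]
```

View pics/g3.png

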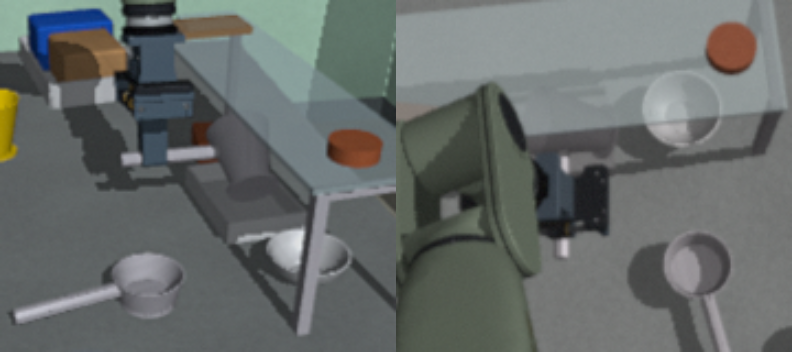

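The cup hangs over the tray, between its floor and the shelf, with the hand in front. Before the final tip I'll fit the arm kinematics to see where the wrist housing goes relative to the shelf.

```bash
cat > k.py <<'E'
from h import *
from scipy.spatial.transform import Rotation as R
rec=[([67.9538,18.347,89.6974,0,72.044,-1.145],[204.97,536.76,213.23]),([-25.5,20.2,119.6,42.2,70.5,-142.2],[409.84,52.38,123.78]),
([-16.3,21.1,123.4,48.6,62.9,-140.9],[414.15,124.86,99.29]),([13.7,12.4,117.8,-16.5,54.4,-66.7],[413.74,32.77,103.56]),([10.3,25.7,96.6,-15.5,61.3,-72.4],[583.34,37.4,103.52])]
def fk(q,p):
    z=lambda a:R.from_euler('z',a,degrees=True);y=lambda a:R.from_euler('y',a,degrees=True)
    a1,d1,l2,a3,d4,d6=p
    A=z(q[0]);B=A*y(q[1]);Cc=B*y(q[2]);D=Cc*z(q[3])*y(q[4])
    e=A.apply([a1,0,d1])+B.apply([0,0,l2]);w=e+Cc.apply([a3,0,d4]);T=w+D.apply([0,0,d6]);return e,w,T,D*z(q[5])
def fit():
    f=lambda p:np.concatenate([fk(q,p)[2]-t for q,t in rec])
    r=least_squares(f,[0,300,400,0,400,300]);return r.x,np.abs(r.fun).max()
E
python3 - <<'E'
from k import *
p,e=fit();print(p.round(),e)
for q,t in rec: print([v.round() for v in fk(q,p)[:2]])
s=state()
Rt=R.from_euler('xyz',s['ee_rot'],degrees=True);off=(fk(s['qpos'],p)[3].inv()*Rt)
H=s['ee_pos']-17*Rt.as_matrix()[:,2]
for th,dz in((20,0),(30,-5),(42,-5),(46,-5)):
    Rn=R.from_rotvec([-np.radians(th),0,0])*Rt;tn=H+[0,0,dz]+17*Rn.as_matrix()[:,2]
    g=lambda q:np.r_[fk(q,p)[2]-tn,300*((fk(q,p)[3]*off).inv()*Rn).as_rotvec()]
    r=least_squares(g,s['qpos']);print(th,'TCP',tn.round(1),'q',r.x.round(1),'wrist',fk(r.x,p)[1].round(),'elbow',fk(r.x,p)[0].round(),r.cost.round(3))
E
```

```text
[ -5. 142. 595.  19. 419. 346.] 13.20105664082815
[array([ 68., 169., 707.]), array([216., 533., 559.])]
[array([181., -86., 700.]), array([ 412., -196.,  369.])]
[array([201., -59., 697.]), array([ 419., -123.,  345.])]
[array([119.,  29., 723.]), array([418., 102., 439.])]
[array([249.,  45., 678.]), array([587., 107., 439.])]
20 TCP [583.4  32.  106. ] q [ 21.   30.6  95.3 -33.2  71.1 -53.7] wrist [584. 224. 393.] elbow [278. 107. 654.] 0.0
30 TCP [583.4  29.7 102.9] q [ 24.7  34.5  94.9 -40.2  76.5 -46.8] wrist [584. 269. 352.] elbow [301. 139. 633.] 0.0
42 TCP [583.4  27.4 105.6] q [ 28.2  39.4  94.2 -47.   84.1 -40.6] wrist [584. 313. 300.] elbow [328. 176. 602.] 0.0
46 TCP [583.4  26.8 106.6] q [ 29.1  41.1  93.9 -49.   86.7 -38.8] wrist [584. 325. 280.] elbow [338. 188. 590.] 0.0
```

```bash
python3 - <<'E'
from h import *
from scipy.spatial.transform import Rotation as R
def at(n,uv,z):
    K,r,t=C[n];Rm=R.from_rotvec(r).as_matrix();c=-Rm.T@t;d=Rm.T@np.linalg.solve(K,[*uv,1]);return (c+d*(z-c[2])/d[2]).round()
# g1 housing front tip, wrist (419,-123,345)
uv=(140+(745-396)/2.2,120+172/2.2)
print([at('top',uv,z) for z in(250,300,345,400)])
# g3: front tip , wrist (587,107,439)
uv=(160+(492-396)/2.2,80+82/2.2);print([at('top',uv,z) for z in(350,439,500)])
# g1 side: housing lower right extreme (135,30)->
K,r,t=C['side'];Rm=R.from_rotvec(r).as_matrix();c=-Rm.T@t;print(c)
for crop in((138,20),(105,105),(100,95)):
  d=Rm.T@np.linalg.solve(K,[180+crop[0]/2.2,95+crop[1]/2.2,1]);print([ (c+d*(y-c[1])/d[1]).round() for y in(-180,-123,-60)])
E
```

```text
[array([ 507., -127.,  250.]), array([ 497., -124.,  300.]), array([ 488., -121.,  345.]), array([ 477., -117.,  400.])]
[array([678.,  96., 350.]), array([643.,  84., 439.]), array([619.,  75., 500.])]
[ 389.92852365 -908.66623371  603.92339561]
[array([ 479., -180.,  378.]), array([ 486., -123.,  360.]), array([494., -60., 340.])]
[array([ 444., -180.,  292.]), array([ 448., -123.,  268.]), array([453., -60., 241.])]
[array([ 439., -180.,  303.]), array([ 443., -123.,  280.]), array([447., -60., 254.])]
```

Emit:
move_arm:
  motion:
    - [0, [0, -0.016, 0], [-0.3, 0, 0]]
    - [0, [0, -0.016, 0], [-0.4, 0, 0]]
    - [0, [0, -0.016, 0], [-0.4, 0, 0]]
    - [0, [0, -0.016, 0], [-0.4, 0, 0]]
    - [0, [0, -0.016, 0], [-0.4, 0, 0]]
    - [0, [0, -0.016, 0], [-0.4, 0, 0]]
    - [0, [0, -0.016, 0], [-0.4, 0, 0]]
    - [0, [0, -0.016, 0], [-0.4, 0, 0]]
    - [0, [0, -0.016, 0], [-0.4, 0, 0]]
    - [0, [0, -0.016, 0], [-0.4, 0, 0]]
    - [0, [0, -0.016, 0], [-0.4, 0, 0]]
    - [0, [0, -0.016, 0], [-0.4, 0, 0]]
    - [0, [0, -0.016, 0], [-0.3, 0, 0]]

```text
time_s: 11.08
ee_pos: [583.9, 32.5, 103.4]
ee_rot: [-146.1, -0.4, -179.6]
force: [-0.3, -0.1, -0.8]
gripper_width: 17.0
gripper_force: 60.0
```

Emit:
move_arm:
  motion:
    - [0, [0, -0.016, 0.005], [-0.3, 0, 0]]
    - [0, [0, -0.016, 0.005], [-0.4, 0, 0]]
    - [0, [0, -0.016, 0.005], [-0.4, 0, 0]]
    - [0, [0, -0.016, 0.005], [-0.4, 0, 0]]
    - [0, [0, -0.016, 0.005], [-0.4, 0, 0]]
    - [0, [0, -0.016, 0.005], [-0.4, 0, 0]]
    - [0, [0, -0.016, 0.005], [-0.4, 0, 0]]
    - [0, [0, -0.016, 0.005], [-0.4, 0, 0]]
    - [0, [0, -0.016, 0.005], [-0.4, 0, 0]]
    - [0, [0, -0.016, 0.005], [-0.4, 0, 0]]
    - [0, [0, -0.016, 0.005], [-0.4, 0, 0]]
    - [0, [0, -0.016, 0.005], [-0.4, 0, 0]]
    - [0, [0, -0.016, 0.005], [-0.3, 0, 0]]
    - [0, [0, 0, 0], [0, 0, 0]]
    - [0, [0, 0, 0], [0, 0, 0]]
    - [0, [0, 0, 0], [0, 0, 0]]
    - [0, [0, 0, 0], [0, 0, 0]]
    - [0, [0, 0, 0], [0, 0, 0]]
    - [0, [0, 0, 0], [0, 0, 0]]

```text
time_s: 12.67
ee_pos: [583.9, 26.9, 105.5]
ee_rot: [-126.2, -0.5, -179.8]
force: [0.0, 0.3, -1.0]
gripper_width: 17.4
gripper_force: 60.0
```

```bash
python3 - <<'E'
from h import *
s=state();print(s['ee_pos'],s['ee_rot'],s['qpos'].round(1),s['gripper_width'],s['force'],s['torque'])
a=grab_frame('side');b=grab_frame('top')
cv2.imwrite('pics/g4.png',np.hstack([cv2.resize(a[95:255,200:380],None,fx=2.2,fy=2.2),cv2.resize(b[80:240,160:340],None,fx=2.2,fy=2.2)]))
E
```

```text
[583.89349496  26.85767304 105.52774866] [-126.22444797   -0.51438384 -179.79446822] [ 26.   38.3  94.4 -47.   82.  -42.4] 17.353552026698313 [ 0.01297758  0.32017922 -1.02902025] [ 0.70358057  0.1810975  -0.00436148]
```

View pics/g4.png

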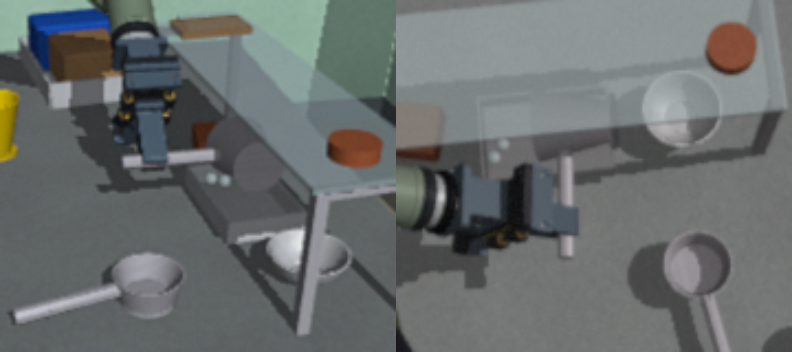

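Both balls lie in the tray, at top about (204,150) and (209,145) and side (295,176) and (302,177), and the cup is empty. Now I withdraw straight back with the tilt unchanged.

Emit:
move_arm:
  motion:
    - [0, [-0.15, 0, 0], [0, 0, 0]]
    - [0, [-0.3, 0, 0], [0, 0, 0]]
    - [0, [-0.4, 0, 0], [0, 0, 0]]
    - [0, [-0.4, 0, 0], [0, 0, 0]]
    - [0, [-0.4, 0, 0], [0, 0, 0]]
    - [0, [-0.4, 0, 0], [0, 0, 0]]
    - [0, [-0.4, 0, 0], [0, 0, 0]]
    - [0, [-0.4, 0, 0], [0, 0, 0]]
    - [0, [-0.4, 0, 0], [0, 0, 0]]
    - [0, [-0.4, 0, 0], [0, 0, 0]]
    - [0, [-0.4, 0, 0], [0, 0, 0]]
    - [0, [-0.4, 0, 0], [0, 0, 0]]
    - [0, [-0.4, 0, 0], [0, 0, 0]]
    - [0, [-0.4, 0, 0], [0, 0, 0]]
    - [0, [-0.4, 0, 0], [0, 0, 0]]
    - [0, [-0.4, 0, 0], [0, 0, 0]]
    - [0, [-0.4, 0, 0], [0, 0, 0]]
    - [0, [-0.35, 0, 0], [0, 0, 0]]
    - [0, [-0.2, 0, 0], [0, 0, 0]]
    - [0, [0, 0, 0], [0, 0, 0]]

```text
time_s: 14.43
ee_pos: [407.8, 26.9, 105.3]
ee_rot: [-126.2, -0.6, -179.7]
force: [0.1, -0.4, -1.7]
gripper_width: 17.3
gripper_force: 60.0
```

Emit:
move_arm:
  motion:
    - [0, [0.01, 0.15, -0.03], [0.5, 0, 0.007]]
    - [0, [0.01, 0.15, -0.03], [0.946, 0, 0.007]]
    - [0, [0.01, 0.15, -0.03], [0.946, 0, 0.007]]
    - [0, [0.01, 0.15, -0.03], [0.946, 0, 0.007]]
    - [0, [0.01, 0.15, -0.03], [0.946, 0, 0.007]]
    - [0, [0.01, 0.15, -0.03], [0.946, 0, 0.007]]
    - [0, [0.01, 0.15, -0.03], [0.946, 0, 0.007]]
    - [0, [0.01, 0.15, -0.03], [0.946, 0, 0.007]]
    - [0, [0.01, 0.15, -0.03], [0.946, 0, 0.007]]
    - [0, [0.01, 0.15, -0.03], [0.946, 0, 0.007]]
    - [0, [0.01, 0.15, -0.03], [0.946, 0, 0.007]]
    - [0, [0.01, 0.15, -0.03], [0.946, 0, 0.007]]
    - [0, [0.01, 0.15, -0.03], [0.946, 0, 0.007]]
    - [0, [0.01, 0.15, -0.03], [0.946, 0, 0.007]]

```text
time_s: 15.6
ee_pos: [413.1, 79.4, 95.6]
ee_rot: [-177.6, 0.1, -179.1]
force: [-0.5, -0.2, -1.6]
gripper_width: 17.2
gripper_force: 60.0
```

Emit:
move_arm:
  motion:
    - [0, [0.01, 0.15, -0.03], [0.946, 0, 0.007]]
    - [0, [0.01, 0.15, -0.03], [0.946, 0, 0.007]]
    - [0, [0.01, 0.15, -0.03], [0.946, 0, 0.007]]
    - [0, [0.01, 0.15, -0.03], [0.946, 0, 0.007]]
    - [0, [0.01, 0.15, -0.03], [0.946, 0, 0.007]]
    - [0, [0.01, 0.15, -0.03], [0.946, 0, 0.007]]
    - [0, [0.01, 0.15, -0.03], [0.946, 0, 0.007]]
    - [0, [0.01, 0.15, -0.03], [0.946, 0, 0.007]]
    - [0, [0.01, 0.15, -0.03], [0.946, 0, 0.007]]
    - [0, [0.01, 0.15, -0.03], [0.946, 0, 0.007]]
    - [0, [0.01, 0.15, -0.03], [0.946, 0, 0.007]]
    - [0, [0.01, 0.15, -0.03], [0.5, 0, 0.007]]
    - [0, [0, 0, 0], [0, 0, 0]]
    - [0, [0, 0, 0], [0, 0, 0]]
    - [0, [0, 0, 0], [0, 0, 0]]

```text
time_s: 16.85
ee_pos: [415.8, 124.2, 86.0]
ee_rot: [139.1, 0.8, -179.0]
force: [-0.0, 0.2, -0.3]
gripper_width: 17.5
gripper_force: 60.0
```

```bash
python3 - <<'E'
from h import *
s=state();print(s['ee_pos'],s['ee_rot'],s['qpos'].round(1))
a=grab_frame('side');b=grab_frame('top')
cv2.imwrite('pics/g5.png',np.hstack([cv2.resize(a[95:255,180:360],None,fx=2.2,fy=2.2),cv2.resize(b[120:280,140:320],None,fx=2.2,fy=2.2)]))
E
```

```text
[415.75108761 124.15778756  86.00942553] [ 139.07035965    0.82034309 -179.02387648] [ -14.5   20.4  124.3   48.1   58.5 -140.4]
```

View pics/g5.png

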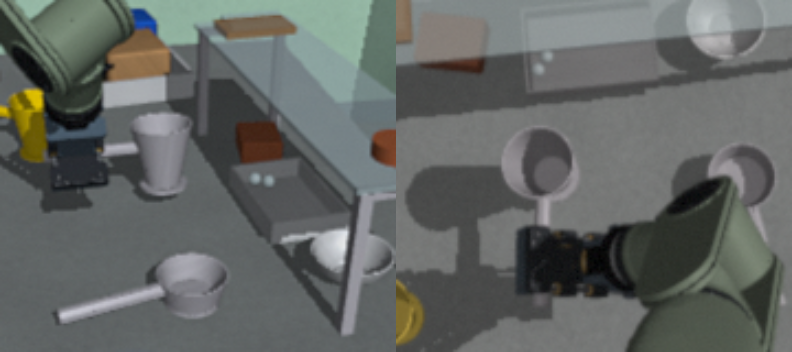

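The balls show in the tray, at top about (204,151) and (208,145). The cup is empty and nearly upright, about 4 degrees short. I'll level it and lower it.

Emit:
move_arm:
  motion:
    - [0, [0, 0, 0], [0.46, 0.16, 0]]
    - [0, [0, 0, -0.1], [0.46, 0.16, 0]]
    - [0, [0, 0, -0.2], [0, 0, 0]]
    - [0, [0, 0, -0.2], [0, 0, 0]]
    - [0, [0, 0, -0.2], [0, 0, 0]]
    - [0, [0, 0, -0.1], [0, 0, 0]]
    - [0, [0, 0, -0.1], [0, 0, 0]]
    - [0, [0, 0, 0], [0, 0, 0]]
    - [0, [0, 0, 0], [0, 0, 0]]

```text
time_s: 17.7
ee_pos: [415.3, 124.7, 63.2]
ee_rot: [135.3, -0.5, -179.0]
force: [0.1, -0.5, -1.3]
gripper_width: 17.4
gripper_force: 60.0
```

Emit:
move_arm:
  motion:
    - [0, [0, 0, -0.06], [0, 0, 0]]
    - [0, [0, 0, -0.06], [0, 0, 0]]
    - [0, [0, 0, -0.04], [0, 0, 0]]
    - [0, [0, 0, 0], [0, 0, 0]]
    - [0, [0, 0, 0], [0, 0, 0]]

```text
time_s: 18.12
ee_pos: [415.5, 124.6, 59.5]
ee_rot: [135.3, -0.5, -179.1]
force: [-1.0, -0.2, -0.9]
gripper_width: 17.4
gripper_force: 60.0
```

Emit:
move_arm:
  motion:
    - [0, [0, 0, -0.04], [0, 0, 0]]
    - [0, [0, 0, 0], [0, 0, 0]]
    - [0, [0, 0, 0], [0, 0, 0]]
    - [0, [0, 0, 0], [0, 0, 0]]

```text
time_s: 18.45
ee_pos: [415.7, 124.6, 58.9]
ee_rot: [135.3, -0.5, -179.0]
force: [0.2, 0.5, -1.9]
gripper_width: 17.6
gripper_force: 60.0
```

Emit:
move_arm:
  motion:
    - [0, [0, 0, -0.04], [0, 0, 0]]
    - [0, [0, 0, -0.02], [0, 0, 0]]
    - [0, [0, 0, 0], [0, 0, 0]]
    - [0, [0, 0, 0], [0, 0, 0]]

```text
time_s: 18.78
ee_pos: [415.7, 124.9, 58.1]
ee_rot: [135.3, -0.6, -179.0]
force: [-1.9, -1.0, 1.0]
gripper_width: 17.5
gripper_force: 60.0
```

Emit:
move_arm:
  motion:
    - [17, [0, 0, 0], [0, 0, 0]]
    - [18, [0, 0, 0], [0, 0, 0]]
    - [19, [0, 0, 0], [0, 0, 0]]
    - [21, [0, 0, 0], [0, 0, 0]]
    - [24, [0, 0, 0], [0, 0, 0]]
    - [30, [0, 0, 0], [0, 0, 0]]
    - [38, [0, 0, 0], [0, 0, 0]]
    - [45, [0, 0, 0], [0, 0, 0]]
    - [45, [0, 0, 0], [0, 0, 0]]
  grip_force: 5

```text
time_s: 19.53
ee_pos: [416.0, 124.7, 57.9]
ee_rot: [135.4, -0.6, -179.1]
force: [-0.7, 1.4, 0.1]
gripper_width: 44.4
gripper_force: 0.0
```

Emit:
move_arm:
  motion:
    - [45, [0, -0.15, 0.15], [0, 0, 0]]
    - [45, [0, -0.25, 0.25], [0, 0, 0]]
    - [45, [0, -0.3, 0.3], [0, 0, 0]]
    - [45, [0, -0.3, 0.3], [0, 0, 0]]
    - [45, [0, -0.3, 0.3], [0, 0, 0]]
    - [45, [0, -0.3, 0.3], [0, 0, 0]]
    - [45, [0, -0.3, 0.3], [0, 0, 0]]
    - [45, [0, -0.3, 0.3], [0, 0, 0]]
    - [45, [0, -0.3, 0.3], [0, 0, 0]]
    - [45, [0, 0, 0.4], [0, 0, 0]]
    - [45, [0, 0, 0.4], [0, 0, 0]]
    - [45, [0, 0, 0], [0, 0, 0]]
    - [45, [0, 0, 0], [0, 0, 0]]
    - [45, [0, 0, 0], [0, 0, 0]]

```text
time_s: 20.7
ee_pos: [415.6, 62.6, 140.3]
ee_rot: [135.4, -0.6, -179.0]
force: [-0.4, -0.3, 0.4]
gripper_width: 44.8
gripper_force: 0.0
```

```bash
python3 - <<'E'
from h import *
s=state();print(s['ee_pos'],s['time_s'],s['force'])
a=grab_frame('side');b=grab_frame('top')
cv2.imwrite('pics/g6.png',np.hstack([cv2.resize(a[95:255,180:360],None,fx=2.2,fy=2.2),cv2.resize(b[120:280,140:320],None,fx=2.2,fy=2.2)]))
E
```

```text
[415.6401932   62.57969493 140.31008898] 20.7 [-0.37422402 -0.28803397  0.41024479]
```

View pics/g6.png

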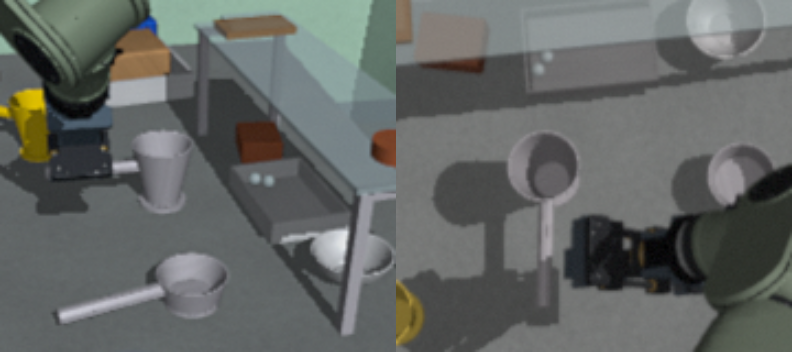

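The dipper stands upright and free at about (545,112), roughly 120 mm in front of the shelf. Both balls are in the tray and the hand is clear of everything.

```bash
python3 -c "
from workcell import *
print(job_done())"
```

```text
the job is handed in; nothing more can be done
None
```

Both glass balls are in the tray, the empty dipper stands upright on the bench about 120 mm in front of the shelf and released, and the job is handed in; no verdict came back.

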